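# Bring the square spice jar to the front

## Task

First fold the front panel of the wooden spice carousel outwards and down until it lies level, like a little shelf. Then turn the carousel, which has a round knob on top for this, until the tall square jar stands at the middle of the open front, where the panel was, and finish while still holding the turntable in your grip there, motionless. Do not disturb the other things on the table.

Things in the scene. Friction and masses are not known exactly. Their poses are not given: they have to be found in the camera images.
- caddy: the fixed wooden stand of the spice carousel: a plinth 250 (x) by 220 (y) by 45 mm high, with a back wall (+x side, top at 120 mm) and low side cheeks (top at 80 mm). Origin: centre of its underside on the table; its own -x axis points out of the front (the side with the hinged panel), z up. The turntable turns about the vertical through this origin
- turntable: disc of radius 80 mm (top 59 mm above the table) with five jars fixed on it, evenly spaced, centres 58 mm from the axis: four round, 38 mm across, tops at 121 mm, one taller, square. Turns lightly (0.04 N m of friction) either way without stops; stays where left. Origin on its axis, 46 mm above the table; its own -x axis points to the square jar
- panel (a joint): the stiff hinged front panel, 200 mm wide, 75 mm tall, 8 mm thick, hinged along its lower edge. 0 = upright (shut); grows as it folds outwards, away from the jars; 1.571 = level; it can go too far, to 1.95. It stays where it is left; moving it takes a push of about 4 N at its free edge. Between the upright panel and the jars is a clear gap of about 40 mm
- panel_hinge (a point): middle of the panel's hinge line, which runs along the caddy's y axis 45 mm above the table, 121 mm in front of the caddy's origin; the panel's mid-thickness plane passes through it
- panel_edge (a point): middle of the panel's free edge, 75 mm from the hinge line; 120 mm above the table when upright
- square_jar (a point): centre of the top of the square jar's steel cap: the only square and the tallest jar, 38 mm square, top 149 mm above the table. At the front it lies on the caddy's -x axis (58 mm in front of the caddy's origin)
- knob (a point): centre of the round wooden knob on the turntable's central 12 mm post, fixed to the turntable and turning with it: 36 mm across, 30 mm high, this point on the turning axis 182 mm above the table, its top 197 mm above the table. Take it from above; it carries the turntable round
- mug: bystander: white mug, 76 mm across, 90 mm high, at the left of the carousel; origin at its underside
- sauce_bottle: bystander: sauce bottle, 60 mm across, 190 mm high, at the right of the carousel; origin at its underside
- can: bystander: can, 66 mm across, 100 mm high, near the carousel's front left corner; origin at its underside
- big_jar: bystander: storage jar, 72 mm across, 110 mm high, near the carousel's front right corner; origin at its underside
- bowl: bystander: white bowl, 160 mm across, 65 mm high, on the table to the left; origin at its underside
- saucer: bystander: small white plate, 110 mm across, 22 mm high, on the table to the right; origin at its underside
- spoon: bystander: spoon lying on the table, far left

How it is judged:
On the way, in this order (a step that is already met when the one before it is completed fails the run):
1. the front panel is folded down level (value of joint panel between 1.37 and 1.77 rad), for 0.2 s.
2. the square jar stands at the front, the turntable in the robot's hold (x of square_jar in the frame of caddy below -0.04 m and y of square_jar in the frame of caddy between -0.011 and 0.011 m and contact force between the fingers and turntable above 3 N), for 0.2 s.
At the end, for the whole second after the job is handed in: Front panel within 0.2 rad of level; the square jar at the front, within 11 mm sideways of the caddy's front axis; the fingers hold the turntable, by its knob or otherwise (contact force over 3 N) and the turntable does not turn (under 0.08 rad/s), through the last second (all of step 1 and all of step 2 and angular speed of turntable below 0.08 rad/s); the arm keeps its last pose, push and grip.
It fails at once if another thing on the table is shoved more than 30 mm or tipped over (distance of any of mug, sauce_bottle, can, big_jar, bowl, saucer, spoon from where it was at the start of the episode above 0.03 m or angle between any of mug, sauce_bottle, can, big_jar, bowl, saucer's own z axis and vertical above 0.35 rad).
It also fails if it takes over 64 s, if anything falls off the work surface, if the arm or the gripper's body presses on something with over 40 N, if the wrist force passes 120 N, or if a joint passes its speed limit or range.

## Robot

A 6-joint arm with a two-finger parallel gripper is mounted at the origin on the work surface. World frame = base frame: x ahead of the robot, y to its left, z up, the work surface at z = 0. Lengths are in m, angles in rad, forces in N, time in s.
With the tool pointing down it reaches from about 0.35 to 0.975 m from the base axis. Payload 17.4 kg.
Tool frame: the origin (TCP) lies between the finger pads; the fingertips stand 19 mm ahead of it and the grasp point (between the pads) is the TCP; z points along the fingers, y is the line along which they close (so a half turn about z gives the same grasp; the last joint's range is limited). The gripper opens to 85 mm and grips with 20 to 120 N. Pads are 22 mm wide; open, the fingers measure 114 mm over their backs; the gripper's body (76 mm by 85 mm) begins 54 mm behind the grasp point. The pads swing forward as they close: fully open they stand 13 mm farther back than shut.
Start: joints at [1.263, 0.116, 1.442, -0, 1.584, -0.038], TCP at [0.18, 0.651, 0.25] pointing down, gripper open.
Joint ranges: [-2.83, 2.83], [-0.83, 2.19], [0.07, 2.5], [-1.14, 4.28], [0.01, 3], [-2.97, 2.97]. Speed limits (rad/s): [1.89, 1.89, 2.22, 3.14, 3.14, 3.14].

## Interface

Orientations are given as [roll, pitch, yaw] about the fixed x, y, z axes, in that order (R = Rz(yaw) Ry(pitch) Rx(roll)).
In Python, from rig import arm gives the robot as it stands.
- The arm moves only by the tool carry_out, never from a script. Its argument "increments" is a list of rows, each an object of numbers: "dx", "dy", "dz": the shift along the tool's x, y, z in cm; "rx", "ry", "rz": the turn, a rotation vector about the tool's x, y, z in rad. In form: [{"dx": .., "dy": .., "dz": .., "rx": .., "ry": .., "rz": ..}, ...]. A call has 1 to 12 rows; each row is the pose to reach, as a shift and turn from the pose commanded when the call began, along the tool's axes at that moment; what a row does not reach only later rows make up. A row lasts 1/8 s, in which the tool goes at most 62.5 mm and 10.7 degrees, less where a joint would pass 70% of its speed; a pose out of reach is approached as far as the arm can. A call with a gripper value outside its range is refused whole. "jaw" is the finger opening in cm, from 0 to 8.54, set as the call begins (left out, the last holds). The fingers move at their own pace and stop on an object; "force" is the grip in N (left out, the last holds). Time passes only in rows, so rows that repeat a pose let the fingers close. It gives the time, the measured TCP pose, the force, the opening and the grip force at its end, in the units of the state.
- arm.sense(): the state, without advancing time (a new reading comes with each control period).
- arm.read_camera(name): name is "scene" or "top" or "wrist"; returns a dict with "img" (400x640x3 uint8, red, green, blue), "fx", "fy", "cx", "cy" (pixels), "cam_to_world" (4x4, takes a point from camera to world coordinates). Camera axes: x right, y down, z forward; pixel columns grow to the right and rows downward; lengths in m; the calibration is good to about 2 mm. The wrist camera is an equidistant fisheye: a pixel r from the principal point sees the ray r / f radians off the axis. A picture is of the moment at which its call begins. There is no depth.
- arm.finish_job(): hands the job in; it is judged then, once.
The state is a dict: "t": time; "joint_pos": joint angles; "qvel": joint speeds; "joint_efforts": joint torques, N m; "tcp_pos": TCP position; "ee_rot": TCP orientation; "wrist_force": force on the tool from outside, world axes, zero at the start; "ft_torque": the same for the moment, N m; "gripper_width": finger opening in m; "grip_force": force on a finger pad.
Only numpy, scipy, OpenCV 4.12 (cv2) and the standard library are available. Lean on these libraries where they do the work, as an engineer would, in place of code of your own. Each camera call takes 0.05 s, during which the arm holds its last target. There are 200 camera calls.

## Working session

There is one attempt and no reset: what is moved stays moved. The work goes in short steps, Python scripts to look and compute and a tool call to move; the robot and the scene stay as the last step left them, time stands still between calls to the robot, and variables do not carry over. Pictures are saved under pics/ and viewed, at most 10 in all, crops included, and the job is handed in when it is done.

Besides the shell and the picture viewer there is one more tool, called after "Call:" as name(argument=value, ...), one argument or row to a line, values as JSON. carry_out: Moves the arm, as the interface text tells. Its arguments: {"type":"object","properties":{"increments":{"type":"array","items":{"type":"object","properties":{"dx":{"type":"number"},"dy":{"type":"number"},"dz":{"type":"number"},"rx":{"type":"number"},"ry":{"type":"number"},"rz":{"type":"number"}}}},"jaw":{"type":"number"},"force":{"type":"number"}},"required":["increments"]}

```bash
mkdir -p pics; python3 - <<'E'
from rig import arm
import cv2,numpy as np
s=arm.sense();print({k:np.round(v,3).tolist() for k,v in s.items()})
for n in("top","scene"):
    c=arm.read_camera(n);cv2.imwrite(f"pics/{n}0.png",c["img"][:,:,::-1]);print(n,c["fx"],c["fy"],c["cx"],c["cy"],np.round(c["cam_to_world"],4).tolist())
E
```

```text
{'t': 0.0, 'joint_pos': [1.263, 0.117, 1.442, 0.0, 1.584, -0.038], 'qvel': [0.0, 0.0, -0.0, 0.001, 0.001, 0.001], 'joint_efforts': [-0.001, -73.196, -63.251, -0.0, 0.006, -0.0], 'tcp_pos': [0.18, 0.65, 0.25], 'ee_rot': [-3.14, -0.0, 2.872], 'wrist_force': [-0.551, -1.449, -0.444], 'ft_torque': [-0.013, -0.026, 0.033], 'grip_force': 0.0, 'gripper_width': 0.086}
top 455.45319937142943 455.45319937142943 316.14166179295836 200.91145494147992 [[0.0096, -0.9963, 0.0855, 0.397], [-0.9999, -0.009, 0.0064, 0.0614], [-0.0056, -0.0856, -0.9963, 1.5823], [0.0, 0.0, 0.0, 1.0]]
scene 415.06810624385344 415.06810624385344 320.64791209518336 192.25005271726093 [[0.2508, 0.7492, -0.613, 1.3137], [0.968, -0.199, 0.1529, -0.1217], [-0.0074, -0.6318, -0.7751, 1.1136], [0.0, 0.0, 0.0, 1.0]]
```

View pics/top0.png

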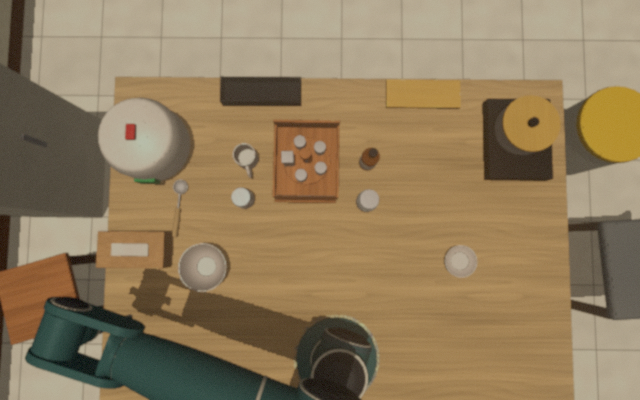

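View pics/scene0.png

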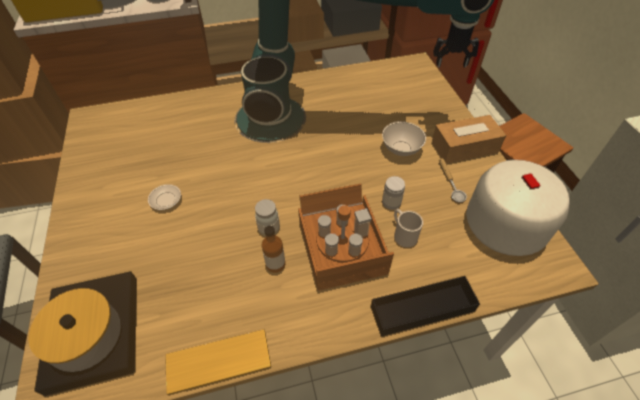

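Top view: the caddy spans about (275–339, 122–201), its front panel at row ~199 facing the robot. The knob is at about (307,155) and the square jar at (288,157), on the +y side. The scene view agrees. I'll zoom in for measurement.

```bash
cat > h.py <<'E'
import numpy as np,cv2
from rig import arm
def ray(c,uv):
    T=np.array(c["cam_to_world"]);d=np.array([(uv[0]-c["cx"])/c["fx"],(uv[1]-c["cy"])/c["fy"],1.])
    return T[:3,3],T[:3,:3]@d
def onz(c,uv,z):
    o,d=ray(c,uv);return o+d*(z-o[2])/d[2]
def proj(c,p):
    T=np.array(c["cam_to_world"]);q=T[:3,:3].T@(np.asarray(p)-T[:3,3])
    return np.array([c["cx"]+c["fx"]*q[0]/q[2],c["cy"]+c["fy"]*q[1]/q[2]])
E
python3 - <<'E'
import cv2
a=cv2.imread("pics/top0.png")[110:210,225:385];b=cv2.imread("pics/scene0.png")[170:300,240:440]
cv2.imwrite("pics/top0c.png",cv2.resize(a,None,fx=5,fy=5,interpolation=cv2.INTER_CUBIC))
cv2.imwrite("pics/scene0c.png",cv2.resize(b,None,fx=4,fy=4,interpolation=cv2.INTER_CUBIC))
E
```

```text
(no output)
```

View pics/top0c.png

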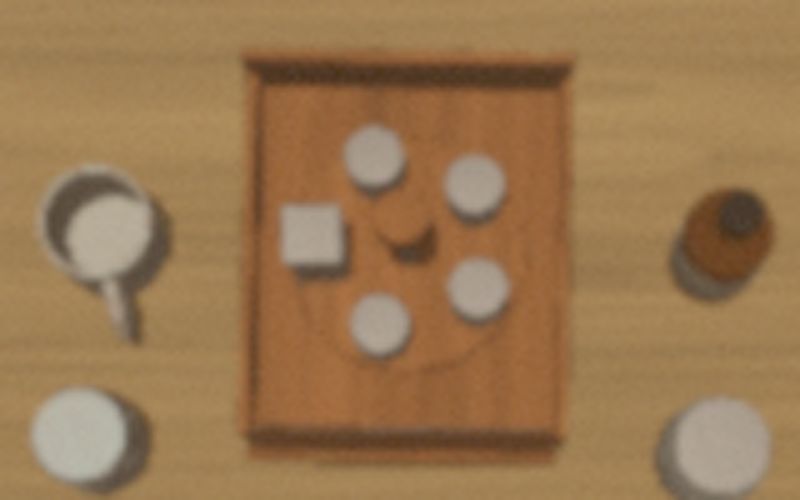

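View pics/scene0c.png

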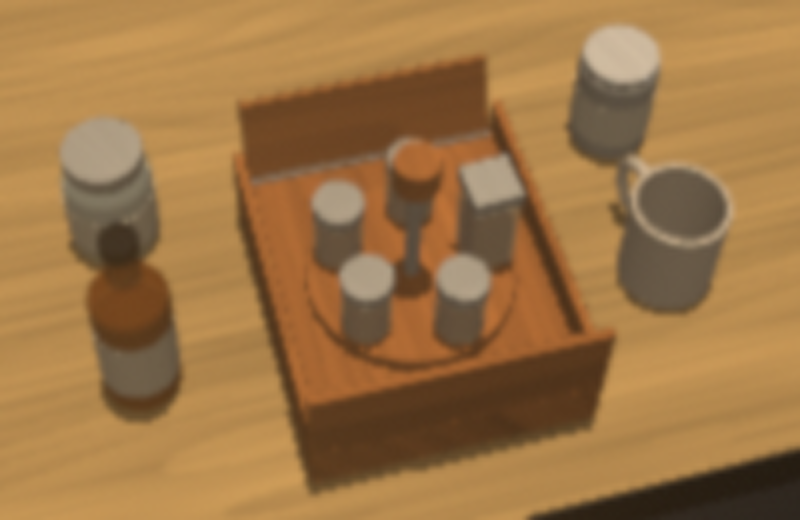

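```bash
python3 - <<'E'
from h import *
t=arm.read_camera("top");s=arm.read_camera("scene")
T=lambda x,y:((x+.5)/5-.5+225,(y+.5)/5-.5+110)
S=lambda x,y:((x+.5)/4-.5+240,(y+.5)/4-.5+170)
# cap centres by mask
img=t["img"].astype(int);hsv=cv2.cvtColor(t["img"],cv2.COLOR_RGB2HSV)
m=np.zeros(img.shape[:2],np.uint8);m[122:196,278:335]=((hsv[122:196,278:335,1]<70)&(hsv[122:196,278:335,2]>120))*255
n,l,st,ce=cv2.connectedComponentsWithStats(m)
pts=[]
for i in range(1,n):
    if st[i,4]>20:
        sq=ce[i][0]<292; p=onz(t,ce[i],.149 if sq else .121);print(ce[i],st[i,4],sq,p.round(4));pts.append(p)
pts=np.array(pts)[:,:2]
from scipy.optimize import least_squares
r=least_squares(lambda c:np.hypot(*(pts-c).T)-.058,pts.mean(0));print("axis",r.x,r.fun);ax=r.x
j=pts[np.argmax(pts[:,1])]-ax;print("ang",np.degrees(np.arctan2(j[1],j[0])))
print("all ang",np.degrees(np.arctan2(*(pts-ax).T[::-1])))
L=onz(s,S(240,103),.12);R=onz(s,S(487,57),.12);print("panel top",L,R,np.linalg.norm(L-R))
d=R-L;print("yaw caddy from panel",np.degrees(np.arctan2(-d[0],d[1])),"perp",(L+R)/2,)
for a,b in[((247,52),(575,52))]:
    L=onz(t,T(*a),.12);R=onz(t,T(*b),.12);print("back top",L,R)
for q,z in [((250,440),.045),((560,440),.045),((255,432),.12),((562,432),.12),((415,165),.197)]: print(onz(t,T(*q),z).round(4))
for q,z in [((417,165),.19)]: print("knob scene",onz(s,S(*q),z).round(4))
for nme,q,z in [("can",(80,436),.1),("big",(720,446),.11)]: print(nme,onz(t,T(*q),z).round(4))
E
```

```text
[299.44660194 141.00970874] 103 False [0.7178 0.1271 0.121 ]
[319.54455446 146.83168317] 101 False [0.6991 0.0615 0.121 ]
[287.26470588 156.58823529] 136 True [0.6609 0.1641 0.149 ]
[320.11428571 167.55238095] 105 False [0.631 0.059 0.121]
[300.74285714 174.62857143] 105 False [0.6074 0.1215 0.121 ]
axis [0.66345903 0.10672548] [ 4.37281295e-05 -4.01501130e-04 -6.14595029e-04 -3.39326981e-04
  1.04499884e-05]
ang 92.51511600957787
all ang [  20.58270877  -51.75361293   92.51511601 -124.20283554  165.21181265]
panel top [0.52323488 0.00883138 0.12      ] [0.52781023 0.20632644 0.12      ] 0.19754805230574987
yaw caddy from panel -1.3271295600647686 perp [0.52552256 0.10757891 0.12      ]
back top [0.78715025 0.21139416 0.12      ] [ 0.78887752 -0.00332204  0.12      ]
[0.539  0.2124 0.045 ]
[0.5409 0.0021 0.045 ]
[0.5372 0.2019 0.12  ]
[0.539  0.0038 0.12  ]
[0.6963 0.0985 0.197 ]
knob scene [0.6641 0.106  0.19  ]
can [0.5355 0.3183 0.1   ]
big [ 0.5318 -0.0991  0.11  ]
```

Call:
carry_out(
  increments=[
    {"dx":-52.8,"dy":-44.2,"rz":-0.27},
    {"dx":-52.8,"dy":-44.2,"rz":-0.27},
    {"dx":-52.8,"dy":-44.2,"rz":-0.27},
    {"dx":-52.8,"dy":-44.2,"rz":-0.27},
    {"dx":-52.8,"dy":-44.2,"rz":-0.27},
    {"dx":-52.8,"dy":-44.2,"rz":-0.27},
    {"dx":-52.8,"dy":-44.2,"rz":-0.27},
    {"dx":-52.8,"dy":-44.2,"rz":-0.27},
    {"dx":-52.8,"dy":-44.2,"rz":-0.27},
    {"dx":-52.8,"dy":-44.2,"rz":-0.27},
    {"dx":-52.8,"dy":-44.2,"rz":-0.27},
    {"dx":-52.8,"dy":-44.2,"rz":-0.27},
  ],
  jaw=0,
)

```text
invalid input
```

Call:
carry_out(
  increments=[
    {"dx":0},
    {"dx":0},
    {"dx":0},
  ],
)

```text
invalid input
```

```bash
python3 - <<'E'
from h import *
w=arm.read_camera("wrist");cv2.imwrite("pics/w1.png",w["img"][:,:,::-1]);print(w["fx"],w["cx"],w["cy"],np.round(w["cam_to_world"],3).tolist());s=arm.sense();print(s["tcp_pos"],s["ee_rot"],s["joint_pos"],s["t"])
E
```

```text
309.70691628693146 320.067453799267 199.52121090310462 [[0.267, 0.912, 0.312, 0.099], [0.964, -0.252, -0.087, 0.673], [-0.001, 0.324, -0.946, 0.374], [0.0, 0.0, 0.0, 1.0]]
[0.1798927  0.65050878 0.24994521] [-3.14103005e+00 -1.49046286e-05  2.87180071e+00] [ 1.26320907e+00  1.16240746e-01  1.44191477e+00 -6.36533521e-06
  1.58399990e+00 -3.77953998e-02] 0.25
```

View pics/w1.png

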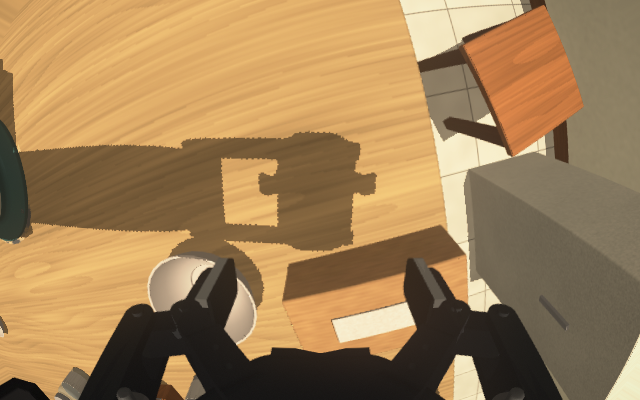

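The wrist picture shows the open fingers at (205,290) and (430,290) over the bowl, so the arm hasn't moved. The call was probably refused because rows need every key, so I'll try one complete row first.

Call:
carry_out(
  increments=[
    {"dx":-5.0,"dy":-4.2,"dz":0,"rx":0,"ry":0,"rz":0},
  ],
  jaw=0,
  force=30,
)

```text
t: 0.38
tcp_pos: [0.2143, 0.5999, 0.2491]
ee_rot: [-3.14, -0.001, 2.875]
wrist_force: [2.1, -0.9, 0.7]
gripper_width: 0.07
grip_force: 0.0
```

Call:
carry_out(
  increments=[
    {"dx":-47.8,"dy":-40,"dz":0,"rx":0,"ry":0,"rz":-0.27},
    {"dx":-47.8,"dy":-40,"dz":0,"rx":0,"ry":0,"rz":-0.27},
    {"dx":-47.8,"dy":-40,"dz":0,"rx":0,"ry":0,"rz":-0.27},
    {"dx":-47.8,"dy":-40,"dz":0,"rx":0,"ry":0,"rz":-0.27},
    {"dx":-47.8,"dy":-40,"dz":0,"rx":0,"ry":0,"rz":-0.27},
    {"dx":-47.8,"dy":-40,"dz":0,"rx":0,"ry":0,"rz":-0.27},
    {"dx":-47.8,"dy":-40,"dz":0,"rx":0,"ry":0,"rz":-0.27},
    {"dx":-47.8,"dy":-40,"dz":0,"rx":0,"ry":0,"rz":-0.27},
    {"dx":-47.8,"dy":-40,"dz":0,"rx":0,"ry":0,"rz":-0.27},
    {"dx":-47.8,"dy":-40,"dz":0,"rx":0,"ry":0,"rz":-0.27},
    {"dx":-47.8,"dy":-40,"dz":0,"rx":0,"ry":0,"rz":-0.27},
    {"dx":-47.8,"dy":-40,"dz":0,"rx":0,"ry":0,"rz":-0.27},
  ],
)

```text
t: 1.88
tcp_pos: [0.5693, 0.0862, 0.2501]
ee_rot: [3.141, -0.0, 3.141]
wrist_force: [-0.3, 0.3, -0.1]
gripper_width: 0.0
grip_force: 0.0
```

Call:
carry_out(
  increments=[
    {"dx":0,"dy":0,"dz":0,"rx":0,"ry":0,"rz":0},
    {"dx":0,"dy":0,"dz":0,"rx":0,"ry":0,"rz":0},
  ],
)

```text
t: 2.12
tcp_pos: [0.569, 0.0871, 0.2505]
ee_rot: [3.142, 0.0, -3.14]
wrist_force: [-0.0, 0.4, -0.5]
gripper_width: -0.0002
grip_force: 0.0
```

```bash
python3 - <<'E'
from h import *
w=arm.read_camera("wrist");cv2.imwrite("pics/w2.png",w["img"][:,:,::-1]);print(np.round(w["cam_to_world"],3).tolist());s=arm.sense();print(s["tcp_pos"],s["ee_rot"],s["joint_pos"],s["t"])
E
```

```text
[[-0.001, 0.946, 0.324, 0.485], [1.0, 0.001, 0.0, 0.088], [-0.0, 0.324, -0.946, 0.374], [0.0, 0.0, 0.0, 1.0]]
[0.56910933 0.08693812 0.25053019] [ 3.14154351e+00  3.86994406e-04 -3.14014808e+00] [ 1.07278509e-01 -1.00705965e-01  1.65916428e+00  7.98903087e-06
  1.58274432e+00 -1.46496230e+00] 2.175
```

View pics/w2.png

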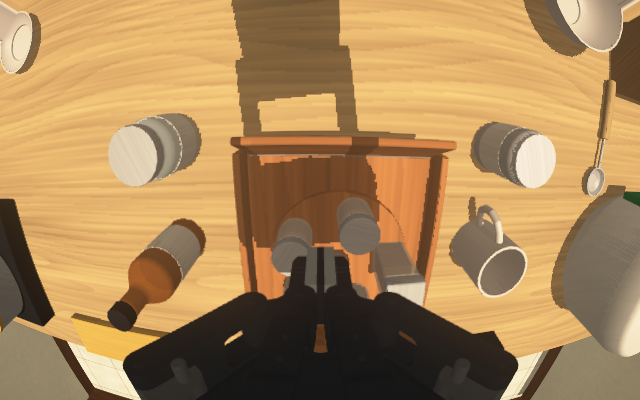

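The wrist view shows the panel's top edge from about (232,141) to (455,146). The closed fingertips are at (320,260), just left of the near-front round jar at (358,225). I'll check the panel's x with the fisheye rays.

```bash
cat >> h.py <<'E'
def fonz(c,uv,z):
    T=np.array(c["cam_to_world"]);u=np.array([(uv[0]-c["cx"])/c["fx"],(uv[1]-c["cy"])/c["fy"]]);r=np.hypot(*u)
    d=T[:3,:3]@np.r_[u/r*np.sin(r),np.cos(r)];return T[:3,3]+d*(z-T[2,3])/d[2]
E
python3 - <<'E'
from h import *
w=arm.read_camera("wrist")
for n,uv,z in [("panelL",(232,137),.12),("panelR",(455,142),.12),("panelL in",(233,147),.12),("panelR in",(456,151),.12),("jarfront",(358,204),.121),("jarright",(338,212),.121)]: print(n,fonz(w,uv,z).round(4))
E
```

```text
panelL [0.5162 0.0131 0.12  ]
panelR [0.5183 0.206  0.12  ]
panelL in [0.5248 0.0135 0.12  ]
panelR in [0.5263 0.2078 0.12  ]
jarfront [0.5756 0.1206 0.121 ]
jarright [0.5831 0.1033 0.121 ]
```

Scene and wrist agree that the panel's top is at x≈0.521, so it already leans out about 0.25 rad. There's plenty of room behind it. I'll descend into the gap and then push along the arc.

Call:
carry_out(
  increments=[
    {"dx":0,"dy":0,"dz":5,"rx":0,"ry":0,"rz":0},
    {"dx":0,"dy":0,"dz":9,"rx":0,"ry":0,"rz":0},
    {"dx":0,"dy":0,"dz":12,"rx":0,"ry":0,"rz":0},
    {"dx":0,"dy":0,"dz":12.6,"rx":0,"ry":0,"rz":0},
    {"dx":0,"dy":0,"dz":12.6,"rx":0,"ry":0,"rz":0},
    {"dx":0,"dy":0,"dz":12.6,"rx":0,"ry":0,"rz":0},
  ],
)

```text
t: 2.98
tcp_pos: [0.57, 0.0863, 0.1259]
ee_rot: [3.141, 0.002, -3.141]
wrist_force: [-0.2, -0.9, 0.3]
gripper_width: 0.0002
grip_force: 0.0
```

Call:
carry_out(
  increments=[
    {"dx":1.2,"dy":0,"dz":0,"rx":0,"ry":0,"rz":0},
    {"dx":2.7,"dy":0,"dz":0.1,"rx":0,"ry":0,"rz":0},
    {"dx":3.4,"dy":0,"dz":0.3,"rx":0,"ry":0,"rz":0},
    {"dx":4.1,"dy":0,"dz":0.5,"rx":0,"ry":0,"rz":0},
    {"dx":4.8,"dy":0,"dz":0.9,"rx":0,"ry":0,"rz":0},
    {"dx":5.4,"dy":0,"dz":1.3,"rx":0,"ry":0,"rz":0},
    {"dx":6.0,"dy":0,"dz":1.9,"rx":0,"ry":0,"rz":0},
    {"dx":6.4,"dy":0,"dz":2.4,"rx":0,"ry":0,"rz":0},
    {"dx":6.8,"dy":0,"dz":3.0,"rx":0,"ry":0,"rz":0},
    {"dx":7.0,"dy":0,"dz":3.5,"rx":0,"ry":0,"rz":0},
    {"dx":7.2,"dy":0,"dz":4.0,"rx":0,"ry":0,"rz":0},
    {"dx":7.2,"dy":0,"dz":4.0,"rx":0,"ry":0,"rz":0},
  ],
)

```text
t: 4.47
tcp_pos: [0.4967, 0.0861, 0.0837]
ee_rot: [-3.141, -0.001, -3.141]
wrist_force: [-0.0, 0.1, -0.2]
gripper_width: 0.0003
grip_force: 0.0
```

```bash
python3 - <<'E'
from h import *
t=arm.read_camera("top");s=arm.read_camera("scene")
a=cv2.resize(t["img"][110:230,240:380],None,fx=2.5,fy=2.5);b=cv2.resize(s["img"][150:270,260:420],None,fx=2.5,fy=2.5)
cv2.imwrite("pics/p3.png",np.hstack([a,b])[:,:,::-1]);x=arm.sense();print(x["tcp_pos"],x["wrist_force"])
E
```

```text
[0.49706559 0.08608824 0.08394091] [ 0.14528285  0.48683502 -0.24415131]
```

View pics/p3.png

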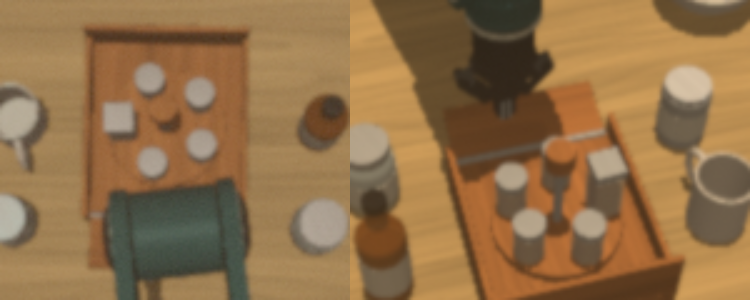

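The panel (scene view, upper-right edge near (445–600, 85–110)) has folded with the fingertips resting on it, and everything else is undisturbed. I'll push the last bit to level.

Call:
carry_out(
  increments=[
    {"dx":0.2,"dy":0,"dz":0.5,"rx":0,"ry":0,"rz":0},
    {"dx":0.3,"dy":0,"dz":1.0,"rx":0,"ry":0,"rz":0},
    {"dx":0.3,"dy":0,"dz":1.5,"rx":0,"ry":0,"rz":0},
    {"dx":0.3,"dy":0,"dz":1.5,"rx":0,"ry":0,"rz":0},
    {"dx":0.3,"dy":0,"dz":1.5,"rx":0,"ry":0,"rz":0},
  ],
)

```text
t: 5.2
tcp_pos: [0.4943, 0.0861, 0.069]
ee_rot: [-3.142, -0.001, -3.141]
wrist_force: [0.7, 0.9, 0.1]
gripper_width: 0.0002
grip_force: 0.0
```

Call:
carry_out(
  increments=[
    {"dx":0,"dy":0,"dz":-6,"rx":0,"ry":0,"rz":0},
    {"dx":0,"dy":0,"dz":-12,"rx":0,"ry":0,"rz":0},
    {"dx":0,"dy":0,"dz":-18,"rx":0,"ry":0,"rz":0},
    {"dx":4,"dy":0,"dz":-18,"rx":0,"ry":0,"rz":0},
    {"dx":10,"dy":0,"dz":-18,"rx":0,"ry":0,"rz":0},
    {"dx":10,"dy":0,"dz":-18,"rx":0,"ry":0,"rz":0},
    {"dx":10,"dy":0,"dz":-18,"rx":0,"ry":0,"rz":0},
  ],
  jaw=8.5,
)

```text
t: 6.08
tcp_pos: [0.3946, 0.0861, 0.2495]
ee_rot: [3.141, 0.001, -3.141]
wrist_force: [0.1, -0.5, -0.5]
gripper_width: 0.0852
grip_force: 0.0
```

```bash
python3 - <<'E'
from h import *
s=arm.read_camera("scene");w=arm.read_camera("wrist")
b=cv2.resize(s["img"][150:290,240:440],None,fx=2,fy=2)
cv2.imwrite("pics/p4.png",np.hstack([b,cv2.resize(w["img"],(400,250))[:,:] if 0 else w["img"][:280,200-0:600]])[:,:,::-1]);x=arm.sense();print(x["tcp_pos"],x["ee_rot"],x["joint_pos"])
E
```

```text
[0.39504524 0.08608683 0.2489789 ] [-3.14142646e+00 -9.02516485e-04  3.14158586e+00] [ 1.51469555e-01 -5.02784530e-01  1.97624196e+00 -2.82369555e-05
  1.66905248e+00 -1.41932281e+00]
```

View pics/p4.png

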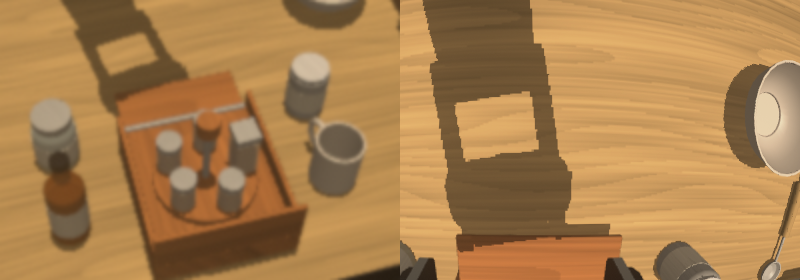

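The scene crop shows the panel folded out, its free edge from (117,96) to (235,72) in the crop. In the wrist crop that edge is at row ~235, columns 457–621. I'll triangulate its height.

```bash
python3 - <<'E'
from h import *
s=arm.read_camera("scene");w=arm.read_camera("wrist")
for sp,wp in (((298.5,198),(257,235)),((357.5,186),(421,233))):
    o1,d1=ray(s,sp);o2=np.array(w["cam_to_world"])[:3,3];d2=fonz(w,wp,0)-o2
    A=np.c_[d1,-d2];k=np.linalg.lstsq(A,o2-o1,rcond=None)[0];p,q=o1+k[0]*d1,o2+k[1]*d2;print(p.round(4),q.round(4))
    print([np.round(fonz(w,wp,z)[0],4) for z in (.035,.045,.055)],[onz(s,sp,z)[:2].round(4) for z in (.045,)])
E
```

```text
[0.4698 0.0133 0.0404] [0.4691 0.0107 0.0406]
[np.float64(0.4718), np.float64(0.467), np.float64(0.4623)] [array([0.4734, 0.0127])]
[0.4691 0.2176 0.0387] [0.4694 0.2118 0.0367]
[np.float64(0.4702), np.float64(0.4654), np.float64(0.4607)] [array([0.4741, 0.2156])]
```

```bash
python3 - <<'E'
from h import *
for n in("scene","top"):
    c=arm.read_camera(n);im=cv2.cvtColor(c["img"],cv2.COLOR_RGB2LAB).astype(np.float32)
    def scan(y,x0,x1,z):
        xs=np.arange(x0,x1,.0005);uv=np.array([proj(c,(x,y,z)) for x in xs],np.float32)
        v=cv2.remap(im,uv[None,:,0],uv[None,:,1],cv2.INTER_LINEAR)[0]
        v=cv2.GaussianBlur(v,(1,9),0) ; g=np.abs(np.diff(v[:,1]));i=g.argmax();return round(float(xs[i]),4),round(float(g[i]),2)
    print(n,"panel",[scan(y,.44,.505,.049) for y in(.03,.05,.07,.09,.11,.13,.15,.17,.19)])
    print(n,"back",[scan(y,.765,.81,.12) for y in(.03,.07,.11,.15,.19)])
E
```

```text
scene panel [(0.479, 0.53), (0.4765, 0.56), (0.472, 0.65), (0.4685, 0.96), (0.465, 0.72), (0.4695, 0.69), (0.471, 0.64), (0.4715, 0.59), (0.4685, 0.59)]
scene back [(0.7895, 0.81), (0.7805, 0.82), (0.7885, 0.91), (0.789, 0.81), (0.79, 0.95)]
top panel [(0.4825, 0.92), (0.4725, 0.84), (0.472, 0.93), (0.4685, 0.82), (0.4685, 1.02), (0.468, 0.72), (0.4715, 0.68), (0.469, 0.6), (0.4545, 0.77)]
top back [(0.7795, 0.61), (0.7795, 0.71), (0.7895, 0.59), (0.7665, 0.57), (0.7685, 0.67)]
```

Scene and top put the edge at the same x (~0.470) for z=0.049, so the panel is level. Next is the knob, turning the tool −90° on the way.

Call:
carry_out(
  increments=[
    {"dx":-5,"dy":1,"dz":0,"rx":0,"ry":0,"rz":0.18},
    {"dx":-10,"dy":2.05,"dz":0,"rx":0,"ry":0,"rz":0.36},
    {"dx":-15,"dy":2.05,"dz":0,"rx":0,"ry":0,"rz":0.54},
    {"dx":-20,"dy":2.05,"dz":0,"rx":0,"ry":0,"rz":0.72},
    {"dx":-25,"dy":2.05,"dz":0,"rx":0,"ry":0,"rz":0.9},
    {"dx":-26.9,"dy":2.05,"dz":0,"rx":0,"ry":0,"rz":1.08},
    {"dx":-26.9,"dy":2.05,"dz":0,"rx":0,"ry":0,"rz":1.26},
    {"dx":-26.9,"dy":2.05,"dz":0,"rx":0,"ry":0,"rz":1.44},
    {"dx":-26.9,"dy":2.05,"dz":0,"rx":0,"ry":0,"rz":1.57},
    {"dx":-26.9,"dy":2.05,"dz":0,"rx":0,"ry":0,"rz":1.57},
    {"dx":-26.9,"dy":2.05,"dz":0,"rx":0,"ry":0,"rz":1.57},
    {"dx":-26.9,"dy":2.05,"dz":0,"rx":0,"ry":0,"rz":1.57},
  ],
  jaw=8.5,
)

```text
t: 7.88
tcp_pos: [0.6635, 0.1067, 0.2492]
ee_rot: [-3.141, 0.0, 1.574]
wrist_force: [0.0, 0.3, 0.2]
gripper_width: 0.0852
grip_force: 0.0
```

```bash
python3 - <<'E'
from h import *
w=arm.read_camera("wrist");cv2.imwrite("pics/w5.png",w["img"][:,:,::-1]);x=arm.sense();print(x["tcp_pos"],x["ee_rot"],x["joint_pos"])
E
```

```text
[0.66346753 0.10666525 0.24922745] [-3.14149731e+00  1.08415312e-05  1.57314301e+00] [1.21448830e-01 1.09802982e-01 1.45004516e+00 5.64621016e-07
 1.58184047e+00 1.19102154e-01]
```

View pics/w5.png

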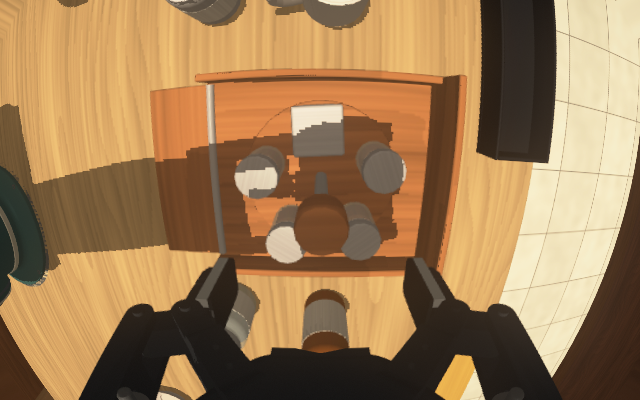

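The panel lies flat at the left. The knob's top is at (322,224), centred between the fingers (columns 215 and 425), and the square jar is at (318,130). I'll go down, then grip.

Call:
carry_out(
  increments=[
    {"dx":0,"dy":0,"dz":2.5,"rx":0,"ry":0,"rz":0},
    {"dx":0,"dy":0,"dz":5,"rx":0,"ry":0,"rz":0},
    {"dx":0,"dy":0,"dz":6.6,"rx":0,"ry":0,"rz":0},
    {"dx":0,"dy":0,"dz":6.6,"rx":0,"ry":0,"rz":0},
    {"dx":0,"dy":0,"dz":6.6,"rx":0,"ry":0,"rz":0},
  ],
)

```text
t: 8.55
tcp_pos: [0.6638, 0.1067, 0.1845]
ee_rot: [3.14, -0.0, 1.572]
wrist_force: [0.5, -0.4, -0.3]
gripper_width: 0.0852
grip_force: 0.0
```

Call:
carry_out(
  increments=[
    {"dx":0,"dy":0,"dz":0,"rx":0,"ry":0,"rz":0},
    {"dx":0,"dy":0,"dz":0,"rx":0,"ry":0,"rz":0},
    {"dx":0,"dy":0,"dz":0,"rx":0,"ry":0,"rz":0},
    {"dx":0,"dy":0,"dz":0,"rx":0,"ry":0,"rz":0},
    {"dx":0,"dy":0,"dz":0,"rx":0,"ry":0,"rz":0},
    {"dx":0,"dy":0,"dz":0,"rx":0,"ry":0,"rz":0},
  ],
  jaw=0,
  force=40,
)

```text
t: 9.3
tcp_pos: [0.664, 0.1067, 0.1839]
ee_rot: [3.14, -0.0, 1.572]
wrist_force: [4.4, 0.1, 1.8]
gripper_width: 0.0352
grip_force: 41.7
```

Call:
carry_out(
  increments=[
    {"dx":0,"dy":0,"dz":0,"rx":0,"ry":0,"rz":-0.08},
    {"dx":0,"dy":0,"dz":0,"rx":0,"ry":0,"rz":-0.2},
    {"dx":0,"dy":0,"dz":0,"rx":0,"ry":0,"rz":-0.34},
    {"dx":0,"dy":0,"dz":0,"rx":0,"ry":0,"rz":-0.48},
    {"dx":0,"dy":0,"dz":0,"rx":0,"ry":0,"rz":-0.62},
    {"dx":0,"dy":0,"dz":0,"rx":0,"ry":0,"rz":-0.76},
    {"dx":0,"dy":0,"dz":0,"rx":0,"ry":0,"rz":-0.9},
    {"dx":0,"dy":0,"dz":0,"rx":0,"ry":0,"rz":-1.04},
    {"dx":0,"dy":0,"dz":0,"rx":0,"ry":0,"rz":-1.18},
    {"dx":0,"dy":0,"dz":0,"rx":0,"ry":0,"rz":-1.32},
    {"dx":0,"dy":0,"dz":0,"rx":0,"ry":0,"rz":-1.45},
    {"dx":0,"dy":0,"dz":0,"rx":0,"ry":0,"rz":-1.54},
  ],
)

```text
t: 10.8
tcp_pos: [0.6651, 0.1078, 0.184]
ee_rot: [3.139, 0.005, 3.116]
wrist_force: [21.8, 10.7, -3.0]
gripper_width: 0.0349
grip_force: 41.3
```

Call:
carry_out(
  increments=[
    {"dx":0,"dy":0,"dz":0,"rx":0,"ry":0,"rz":0},
    {"dx":0,"dy":0,"dz":0,"rx":0,"ry":0,"rz":0},
    {"dx":0,"dy":0,"dz":0,"rx":0,"ry":0,"rz":0},
  ],
)

```text
t: 11.18
tcp_pos: [0.6652, 0.1079, 0.184]
ee_rot: [3.139, 0.005, 3.112]
wrist_force: [20.6, 10.3, -2.7]
gripper_width: 0.0348
grip_force: 41.3
```

```bash
python3 - <<'E'
from h import *
w=arm.read_camera("wrist");s=arm.read_camera("scene");b=cv2.resize(s["img"][150:290,240:440],None,fx=1.8,fy=1.8)
o=np.zeros((340,760,3),np.uint8);o[:,:400]=w["img"][:340,120:520];o[:252,400:]=b
cv2.imwrite("pics/w6.png",o[:,:,::-1]);x=arm.sense();print(x["tcp_pos"],x["ee_rot"],x["grip_force"])
E
```

```text
[0.66517943 0.10784572 0.18399233] [3.13906349 0.00522677 3.1124002 ] 41.31410479545593
```

View pics/w6.png

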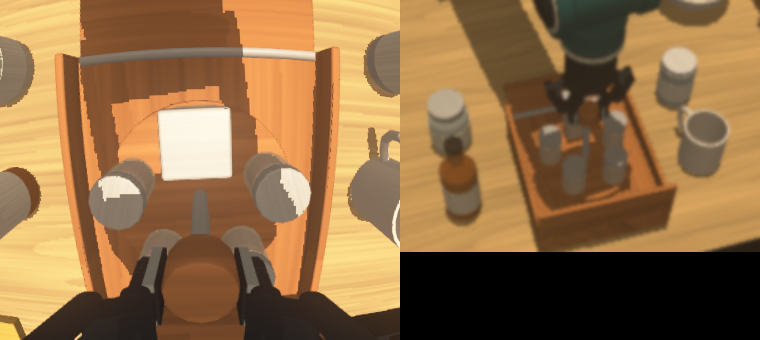

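The square jar's white cap, centred at about (315,144) in the full frame, stands at the front middle with the knob gripped. One quick numerical check, then I hand in if it passes.

```bash
python3 - <<'E'
from h import *
w=arm.read_camera("wrist")
p=fonz(w,(315,144),.149);L=fonz(w,(120+80,61),.045);R=fonz(w,(120+316,56),.045);m=(L+R)/2
print(p,L,R,m,np.degrees(np.arctan2(-(R-L)[0],(R-L)[1])))
ang=np.radians(.5);d=p[:2]-[.6635,.1067];y=-np.sin(ang)*d[0]+np.cos(ang)*d[1];x=d[0]*np.cos(ang)+d[1]*np.sin(ang);print(x,y)
s=arm.sense();print(s["grip_force"],s["t"])
if abs(y)<.006 and x<-.05: print(arm.finish_job())
E
```

```text
[0.60500255 0.10763189 0.149     ] [0.54157012 0.00850496 0.045     ] [0.54346281 0.2123988  0.045     ] [0.54251647 0.11045188 0.045     ] -0.5318456461911132
-0.05848709262666566 0.001442331614686797
41.314347982406616 11.325
the job is handed in; nothing more can be done
None
```

I handed the job in at about 11 s. The panel is folded level, and the square jar stands at the front about 1.5 mm off centre by my measurement. The knob is held still at about 41 N, and the pictures show nothing else moved; the judge's verdict was not returned.

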